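Pack the snack bar and clip the lunchbox shut

TASK

Pack the dark snack bar with the red ends into the lunchbox: lay it flat in the empty compartment, beside the lemon that is already packed. Then close the lid and press it down against its springy seal until the orange catch at the front snaps over it, so that the lid stays fully shut when you let go. Leave the lemon in its compartment, and the other snack bar and the salt shaker where they are.

Things in the scene. Friction and masses are not known exactly. Their poses are not given: they have to be found in the camera images.
- lunchbox: Blue lunchbox tub, 160 (x) x 220 (y) x 66 (z) mm, walls and floor 5 mm; it does not slide. Origin: centre of its underside; x from its front (catch) to its back (hinge). A divider 4 mm thick, 50 mm high at y = -28 mm parts the lemon's compartment (-y) from the empty one (+y). A grey seal stands in the front and side rims, at the front up to 77 mm above the worktop.
- empty_bay (a point): Centre of the floor of the empty compartment, 5 mm above the worktop; the compartment is 150 (x) x 131 (y) mm inside and 61 mm deep; its axes are those of the lunchbox.
- lunchbox_lid (a joint): Angle of the white lid about its hinge, rad: 0 shut, 1.57 upright, 1.95 fully open (leaning back). Stiff hinge: it stays where left. Its lip meets the catch's ramp at about 0.1, the lid meets the seal at about 0.045; it then needs 13 to 18 N pressed at lid_press; near 0 the catch snaps over the lip and the lid rests at about 0.01. Not caught, it springs back above 0.04. Hard stop at -0.012.
- lunchbox_hinge (a point): Middle of the lid's hinge axis, 83 mm behind the tub's centre (+x), 70 mm above the worktop; the axis runs along the tub's y. The lid is a plate 232 mm wide that reaches 168 mm (175 mm at the lip in the middle) from the axis; shut, its underside is level with the axis and its outer face lies 12 mm above it.
- lid_press (a point): A point on the lid's outer face (the top when shut), on its middle line, 123 mm from the hinge axis and 52 mm from the front lip: a good place to press. Moves with the lid; with the lid shut it is 82 mm above the worktop. Its z points out of the outer face, its x from the front edge to the hinge.
- lunchbox_catch (a joint): Orange spring catch on the tub's front, 36 mm wide, top 97 mm above the worktop, 85 to 101 mm in front of the tub's centre (-x): travel in m, 0 home, growing as the lid's lip pushes it outward (about 7 mm needed); it springs back by itself over the lip.
- red_bar_mid (a point): Centre (half-way up) of the loose dark, near-black snack bar with red ends, 48 (x) x 125 (y) x 16 (z) mm, 45 g; its long side is its y axis.
- brown_bar_mid (a point): Centre of the other, brown snack bar with orange ends, 45 x 118 (y) x 15 mm; to be left alone.
- salt_mid (a point): Centre of the salt shaker, 44 mm round and 90 mm high; to be left alone.
- lemon_mid (a point): Centre of the lemon already packed in the lunchbox's narrow compartment, 72 x 57 x 58 mm; it stays there.
- red_bar: The dark snack bar with red ends itself, lying loose on the worktop; origin at the centre of its underside.

How it is judged:
By the outcome, as a careful person would: the job done as asked, in the order asked, and still so for the second after the job is handed in, with the robot touching nothing.
It also fails if it takes over 61 s, if anything falls off the work surface, if the arm or the gripper's body presses on something with over 40 N, if the wrist force passes 120 N, or if a joint passes its speed limit or range.

ROBOT

A 7-joint arm with a two-finger parallel gripper is mounted at the origin on a cart in front of the work surface, level with it; the furniture and walls round the work are solid. World frame = base frame: x ahead of the robot, y to its left, z up, the work surface at z = 0. Lengths are in m, angles in rad, forces in N, time in s.
With the tool pointing down it reaches from about 0.425 to 1.025 m from the base axis. Payload 3.6 kg.
Tool frame: the origin (TCP) lies at the very end of the fingers, on their centre line; the grasp point (between the pads) lies 19 mm behind it; z points along the fingers, y is the line along which they close (so a half turn about z gives the same grasp; the last joint's range is limited). The gripper opens to 85 mm and grips with 20 to 120 N. Pads are 22 mm wide; open, the fingers measure 114 mm over their backs; the gripper's body (76 mm by 85 mm) begins 54 mm behind the grasp point. The pads swing forward as they close: fully open they stand 13 mm farther back than shut.
Start: joints at [-1.2, 0.591, 0.048, 1.609, -0.033, 0.943, -0.034], TCP at [0.325, 0.648, 0.231] pointing down, gripper open.
Joint ranges: [-2.69, 2.69], [-0.47, 2.24], [-1.27, 1.36], [0.19, 2.51], [-1.53, 4.68], [0.08, 2.07], [-3.09, 3.09]. Speed limits (rad/s): [2.57, 2.57, 3.14, 3.14, 3.14, 3.14, 3.14].

INTERFACE

Orientations are given as a 3x3 rotation matrix whose columns are the frame's x, y, z axes.
In Python, from bench import arm, snapshot gives the robot as it stands.
- The arm moves only by the tool apply_moves, never from a script. Its argument "deltas" is a list of rows, each an object with "delta_rot": the turn, a rotation vector about the world's x, y, z in rad, a list of three; "slide": the shift along the world's x, y, z in cm, a list of three; "hand": the closure, from 0 (fully open) to 1 (shut). A call has 1 to 8 rows; each row is the pose to reach, as a shift and turn from the pose commanded when the call began; what a row does not reach only later rows make up. A row lasts 1/8 s, in which the tool goes at most 62.5 mm and 10.7 degrees, less where a joint would pass 70% of its speed; a pose out of reach is approached as far as the arm can. A call with a gripper value outside its range is refused whole. The fingers move at their own pace and stop on an object; the grip force is fixed at half the most. Time passes only in rows, so rows that repeat a pose let the fingers close. It gives the time, the measured TCP pose, the force, the opening and the grip force at its end, in the units of the state.
- arm.get_state(): the state, without advancing time (a new reading comes with each control period).
- snapshot(name): name is "side" or "top" or "wrist"; returns a dict with "frame" (384x512x3 uint8, red, green, blue), "fx", "fy", "cx", "cy" (pixels), "origin" and "rotation" of the camera in the world. Camera axes: x right, y down, z forward; pixel columns grow to the right and rows downward; lengths in m; the calibration is good to about 2 mm. A picture is of the moment at which its call begins. There is no depth.
- arm.job_done(): hands the job in; it is judged then, once.
The state is a dict: "time_s": time; "joints": joint angles; "qvel": joint speeds; "effort": joint torques, N m; "ee_pos": TCP position; "orientation": TCP orientation; "wrist_force": force on the tool from outside, world axes, zero at the start; "moment": the same for the moment, N m; "finger_gap": finger opening in m; "grasp_force": force on a finger pad.
Only numpy, scipy, OpenCV 4.12 (cv2) and the standard library are available. Lean on these libraries where they do the work, as an engineer would, in place of code of your own. Each camera call takes 0.05 s, during which the arm holds its last target. There are 200 camera calls.

## Working session

There is one attempt and no reset: what is moved stays moved. The work goes in short steps, Python scripts to look and compute and a tool call to move; the robot and the scene stay as the last step left them, time stands still between calls to the robot, and variables do not carry over. Pictures are saved under pics/ and viewed, at most 10 in all, crops included, and the job is handed in when it is done.

Besides the shell and the picture viewer there is one more tool, called by a JSON object that holds its "op" and its "data", one argument or row to a line. apply_moves: Moves the arm, as the interface text tells. Its arguments: {"type":"object","properties":{"deltas":{"type":"array"}},"required":["deltas"]}

```bash
mkdir -p pics; cat > h.py <<'E'
import numpy as np, cv2
from bench import arm, snapshot
def snap(n,f):
    s=snapshot(n); cv2.imwrite(f'pics/{f}.png',s['frame'][:,:,::-1]); np.savez(f'pics/{f}.npz',**s); return s
def ray(s,u,v,z):
    d=np.array(s['rotation'])@[(u-s['cx'])/s['fx'],(v-s['cy'])/s['fy'],1]; o=np.array(s['origin'])
    return o+d*(z-o[2])/d[2]
def proj(s,p):
    c=np.array(s['rotation']).T@(np.array(p)-s['origin']); return [s['fx']*c[0]/c[2]+s['cx'],s['fy']*c[1]/c[2]+s['cy']]
E
python3 - <<'E'
from h import *
a=snap('top','top1');b=snap('side','side1')
cv2.imwrite('pics/both1.png',np.vstack([np.hstack([a['frame'],b['frame']])[:,:,::-1]])[:, :].copy()) if 0 else None
for s in(a,b):print(s['fx'],s['cx'],s['cy'],s['origin'],s['rotation'])
print(arm.get_state())
E
```

```text
413.49514479223626 260.8918716011541 192.3634180533419 [ 0.42325215 -0.03331587  1.17007608] [[ 0.01428977 -0.99565124  0.09205653]
 [-0.99970795 -0.0160208  -0.01809255]
 [ 0.01948869 -0.09177111 -0.9955894 ]]
414.97277280936237 253.06145509842452 185.84330645568633 [-0.02426254 -0.86985991  0.94661128] [[ 0.82102642 -0.38931023  0.41755618]
 [-0.57065863 -0.53882971  0.61968643]
 [-0.01625859 -0.74706097 -0.66455667]]
{'time_s': 0.1, 'joints': array([-1.1995014 ,  0.5920592 ,  0.04831205,  1.60970415, -0.03331172,
        0.94270098, -0.03372657]), 'qvel': array([-0.00108723, -0.00240496, -0.00175663, -0.00118198, -0.00088944,
        0.00125138, -0.0010679 ]), 'effort': array([ 4.69822175e-03, -5.49988353e+01,  1.55322198e+00, -1.98823124e+01,
        9.69597255e-03,  3.78794313e-03,  1.32057096e-05]), 'ee_pos': array([0.32462952, 0.64741742, 0.2302287 ]), 'orientation': array([[-8.93931535e-01,  4.48202778e-01, -8.24660582e-04],
       [ 4.48203523e-01,  8.93929534e-01, -1.89486009e-03],
       [-1.12093106e-04, -2.06349097e-03, -9.99997865e-01]]), 'wrist_force': array([ 0.33875533, -0.42804197,  0.95244064]), 'moment': array([ 0.02639367, -0.00204366, -0.0523804 ]), 'grasp_force': 0.0, 'finger_gap': 0.08541439161732779}
```

View pics/top1.png

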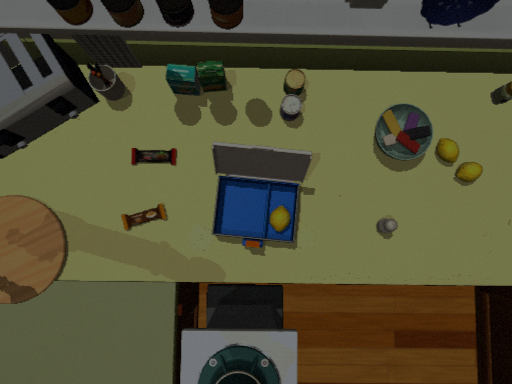

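View pics/side1.png

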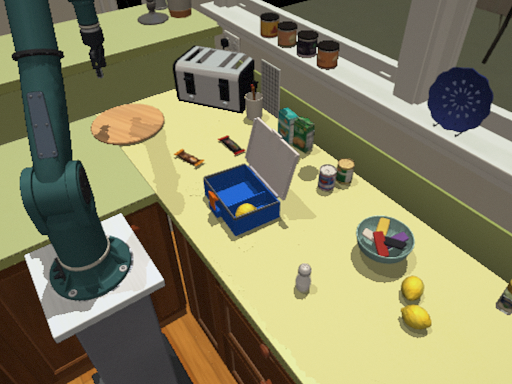

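The top view shows the dark bar at about (154,156), the brown one at (144,217) and the tub at about (257,210), with its catch at (254,243), its lid open to the back and the lemon on the right. The salt shaker is at (388,226). Next I'll measure the bar and the tub.

```bash
python3 - <<'E'
from h import *
s=dict(np.load('pics/top1.npz')); f=s['frame']; hsv=cv2.cvtColor(f,cv2.COLOR_RGB2HSV)
def roi(m,x0,y0,x1,y1):
    o=np.zeros_like(m);o[y0:y1,x0:x1]=m[y0:y1,x0:x1];return o
# dark bar: everything differing from the worktop
H,S,V=cv2.split(hsv)
m=roi((((H<12)|(H>168)|(V<90))*255).astype(np.uint8),122,140,188,172)
c=max(cv2.findContours(m,0,2)[0],key=cv2.contourArea)
q=np.array([ray(s,u+.0,v,.012)[:2] for u,v in c[:,0]],np.float32)
print('bar',cv2.minAreaRect(q),cv2.minAreaRect(c))
m=roi(((H>100)&(H<130)&(S>130)).astype(np.uint8)*255,200,165,310,255)
c=max(cv2.findContours(m,0,2)[0],key=cv2.contourArea)
q=np.array([ray(s,u,v,.066)[:2] for u,v in c[:,0]],np.float32)
print('tub',cv2.minAreaRect(q),cv2.boxPoints(cv2.minAreaRect(q)),cv2.minAreaRect(c))
m=roi(((H>3)&(H<20)&(S>180)&(V>120)).astype(np.uint8)*255,235,235,275,255)
v,u=np.nonzero(m);print('catch',u.mean(),v.mean(),ray(s,u.mean(),v.mean(),.09))
big=cv2.resize(f[130:260,110:320],None,fx=3.8,fy=3.8,interpolation=cv2.INTER_CUBIC);cv2.imwrite('pics/crop1.png',big[:,:,::-1])
E
```

```text
bar ((0.6271334290504456, 0.24978269636631012), (0.04860081523656845, 0.12588612735271454), 0.9968408942222595) ((153.5, 156.5), (17.0, 45.0), 90.0)
tub ((0.4837927520275116, -0.040299512445926666), (0.2135128527879715, 0.15366552770137787), 85.20556640625) [[ 0.398306   -0.14026064]
 [ 0.55143386 -0.15310416]
 [ 0.5692795   0.05966161]
 [ 0.41615164  0.07250513]] ((255.7079315185547, 207.92080688476562), (79.40396881103516, 57.41364669799805), 5.710593223571777)
catch nan nan [nan nan nan]<stdin>:16: RuntimeWarning: Mean of empty slice.
  ret = ret.dtype.type(ret / rcount)
```

View pics/crop1.png

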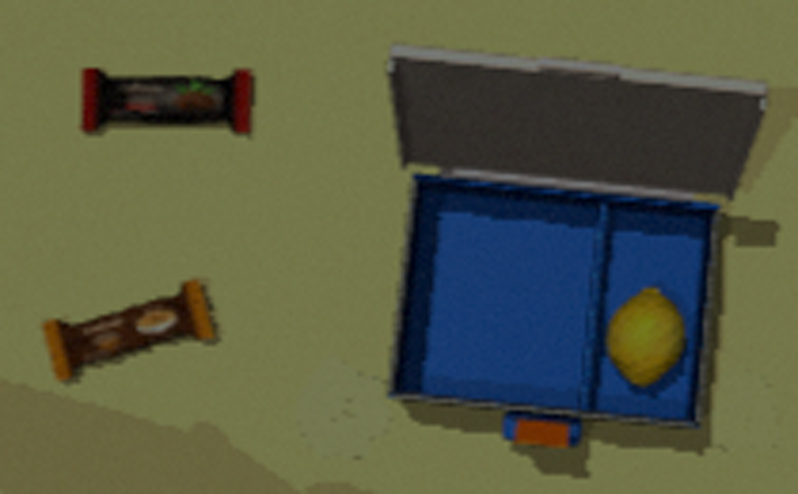

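{"op": "apply_moves", "data": {
  "deltas": [
    {"delta_rot": [0,0,-0.14],"slide": [3.5,-4.6,0],"hand": 0},
    {"delta_rot": [0,0,-0.3],"slide": [7.2,-9.5,0],"hand": 0},
    {"delta_rot": [0,0,-0.45],"slide": [10.9,-14.4,0],"hand": 0},
    {"delta_rot": [0,0,-0.6],"slide": [14.6,-19.3,-1],"hand": 0},
    {"delta_rot": [0,0,-0.75],"slide": [18.3,-24.2,-3],"hand": 0},
    {"delta_rot": [0,0,-0.9],"slide": [22,-29,-5],"hand": 0},
    {"delta_rot": [0,0,-1.05],"slide": [25.7,-34,-7],"hand": 0},
    {"delta_rot": [0,0,-1.09],"slide": [29.4,-38.8,-9],"hand": 0}
  ]
}}

```text
time_s: 1.1
ee_pos: [0.6152, 0.2645, 0.1427]
orientation: [[-0.015, 1.0, -0.0], [1.0, 0.015, -0.0], [-0.0, -0.0, -1.0]]
wrist_force: [1.3, 0.1, -1.0]
finger_gap: 0.0852
grasp_force: 0.0
```

{"op": "apply_moves", "data": {
  "deltas": [
    {"delta_rot": [0,0,0],"slide": [0.8,-1,0],"hand": 0},
    {"delta_rot": [0,0,0],"slide": [0.8,-1,0],"hand": 0},
    {"delta_rot": [0,0,0],"slide": [0.8,-1,0],"hand": 0}
  ]
}}

```text
time_s: 1.48
ee_pos: [0.6213, 0.2586, 0.1438]
orientation: [[-0.019, 1.0, -0.001], [1.0, 0.019, 0.002], [0.002, -0.001, -1.0]]
wrist_force: [-0.6, 0.4, 0.6]
finger_gap: 0.0855
grasp_force: 0.0
```

```bash
python3 - <<'E'
from h import *
s=snap('wrist','w1');st=arm.get_state();print(st['ee_pos'],st['orientation'],st['time_s'])
f=s['frame'];H,S,V=cv2.split(cv2.cvtColor(f,cv2.COLOR_RGB2HSV))
m=((((H<8)|(H>170))&(S>150)&(V>50))*255).astype(np.uint8)
for c in cv2.findContours(m,0,2)[0]:
    if cv2.contourArea(c)>60:
        r=cv2.minAreaRect(c);print(r,ray(s,*r[0],.012))
t=dict(np.load('pics/top1.npz'))
for p in [(.391,-.032,.09),(.567,-.047,.07)]:print(proj(t,p))
E
```

```text
[0.62128122 0.25886393 0.14388331] [[-1.99873843e-02  9.99799988e-01 -6.99327130e-04]
 [ 9.99798371e-01  1.99886917e-02  1.91535684e-03]
 [ 1.92895238e-03 -6.60903152e-04 -9.99997921e-01]] 1.525
((270.0, 255.0), (10.0, 52.0), 90.0) [0.63206506 0.19708661 0.012     ]
((264.0, 175.0), (26.0, 4.0), 90.0) [0.62519247 0.26858613 0.012     ]
((273.0, 124.5), (13.0, 58.0), 90.0) [0.63137305 0.30934443 0.012     ]
[np.float64(252.0901218731154), np.float64(242.95929306782716)]
[np.float64(258.76425223339913), np.float64(176.7186592324851)]
```

View pics/w1.png

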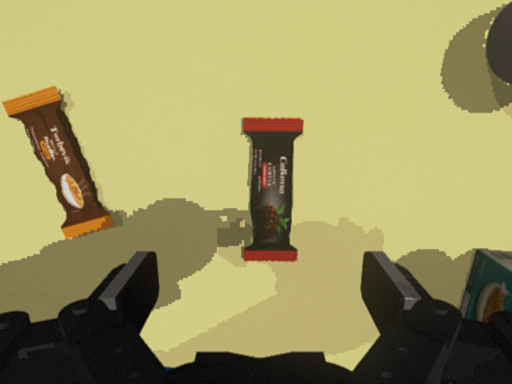

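The wrist view shows the bar upright, its ends at (273,125) and (270,255), so its centre is near (0.630, 0.252). The wrist and top views agree to about 4 mm.

{"op": "apply_moves", "data": {
  "deltas": [
    {"delta_rot": [0,0,0],"slide": [0.9,-0.7,0],"hand": 0},
    {"delta_rot": [0,0,0],"slide": [0.9,-0.7,-5],"hand": 0},
    {"delta_rot": [0,0,0],"slide": [0.9,-0.7,-9],"hand": 0},
    {"delta_rot": [0,0,0],"slide": [0.9,-0.7,-11],"hand": 0},
    {"delta_rot": [0,0,0],"slide": [0.9,-0.7,-12],"hand": 0},
    {"delta_rot": [0,0,0],"slide": [0.9,-0.7,-12],"hand": 0},
    {"delta_rot": [0,0,0],"slide": [0.9,-0.7,-12],"hand": 0}
  ]
}}

```text
time_s: 2.4
ee_pos: [0.6328, 0.2491, 0.0251]
orientation: [[-0.016, 1.0, 0.002], [1.0, 0.016, 0.001], [0.001, 0.003, -1.0]]
wrist_force: [0.4, 0.5, 0.9]
finger_gap: 0.0853
grasp_force: 0.0
```

{"op": "apply_moves", "data": {
  "deltas": [
    {"delta_rot": [0,0,0],"slide": [-0.2,0.2,-1.2],"hand": 0},
    {"delta_rot": [0,0,0],"slide": [-0.2,0.2,-2.0],"hand": 0},
    {"delta_rot": [0,0,0],"slide": [-0.2,0.2,-2.0],"hand": 0.2},
    {"delta_rot": [0,0,0],"slide": [-0.2,0.2,-2.0],"hand": 1},
    {"delta_rot": [0,0,0],"slide": [-0.2,0.2,-2.0],"hand": 1},
    {"delta_rot": [0,0,0],"slide": [-0.2,0.2,-2.0],"hand": 1},
    {"delta_rot": [0,0,0],"slide": [-0.2,0.2,-2.0],"hand": 1}
  ]
}}

```text
time_s: 3.28
ee_pos: [0.6302, 0.2508, 0.0043]
orientation: [[-0.016, 1.0, 0.001], [1.0, 0.016, 0.0], [0.0, 0.001, -1.0]]
wrist_force: [0.6, -0.6, 5.0]
finger_gap: 0.0445
grasp_force: 61.2
```

{"op": "apply_moves", "data": {
  "deltas": [
    {"delta_rot": [0,0,0],"slide": [0,0,4],"hand": 1},
    {"delta_rot": [0,0,0],"slide": [-1,0,9],"hand": 1},
    {"delta_rot": [0,0,0.16],"slide": [-5,-2,13],"hand": 1},
    {"delta_rot": [0,0,0.34],"slide": [-9,-4,15],"hand": 1},
    {"delta_rot": [0,0,0.52],"slide": [-13,-6,15],"hand": 1},
    {"delta_rot": [0,0,0.7],"slide": [-14.3,-9,15],"hand": 1},
    {"delta_rot": [0,0,0.88],"slide": [-14.3,-12,15],"hand": 1},
    {"delta_rot": [0,0,1.06],"slide": [-14.3,-15,15],"hand": 1}
  ]
}}

```text
time_s: 4.28
ee_pos: [0.486, 0.1, 0.1535]
orientation: [[-0.883, 0.469, -0.0], [0.469, 0.883, -0.0], [0.0, -0.0, -1.0]]
wrist_force: [0.9, 0.2, 0.1]
finger_gap: 0.0447
grasp_force: 61.5
```

{"op": "apply_moves", "data": {
  "deltas": [
    {"delta_rot": [0,0,0.15],"slide": [0,-4,0],"hand": 1},
    {"delta_rot": [0,0,0.3],"slide": [0,-7,0],"hand": 1},
    {"delta_rot": [0,0,0.41],"slide": [0,-10,0],"hand": 1},
    {"delta_rot": [0,0,0.41],"slide": [0,-10,0],"hand": 1},
    {"delta_rot": [0,0,0.41],"slide": [0,-10,0],"hand": 1}
  ]
}}

```text
time_s: 4.9
ee_pos: [0.4865, 0.0015, 0.1535]
orientation: [[-0.996, 0.085, -0.0], [0.085, 0.996, 0.001], [0.0, 0.001, -1.0]]
wrist_force: [0.6, 0.6, 0.1]
finger_gap: 0.0445
grasp_force: 61.5
```

```bash
python3 - <<'E'
from h import *
st=arm.get_state();print(st['ee_pos'],st['orientation'],st['time_s'],st['finger_gap'],st['joints'])
a=snap('top','top2')['frame'];b=snap('side','side2')['frame'];w=snap('wrist','w2')['frame']
z=lambda f,x0,y0,x1,y1:cv2.resize(f[y0:y1,x0:x1],(400,300),interpolation=cv2.INTER_CUBIC)
cv2.imwrite('pics/c2.png',np.vstack([np.hstack([z(a,180,130,320,260),z(b,170,100,330,240)]),np.hstack([z(w,0,0,512,384),z(w,0,0,512,384)])])[:,:,::-1])
E
```

```text
[0.48652448 0.00147846 0.15353791] [[-9.96353813e-01  8.53174900e-02 -7.60557294e-05]
 [ 8.53174286e-02  9.96353636e-01  6.06552622e-04]
 [ 1.27527950e-04  5.97852138e-04 -9.99999813e-01]] 4.9 0.04446027362951297 [-0.00603699  0.41857473 -0.11577714  2.19820588  0.09193395  0.52915103
  1.29406004]
```

View pics/c2.png

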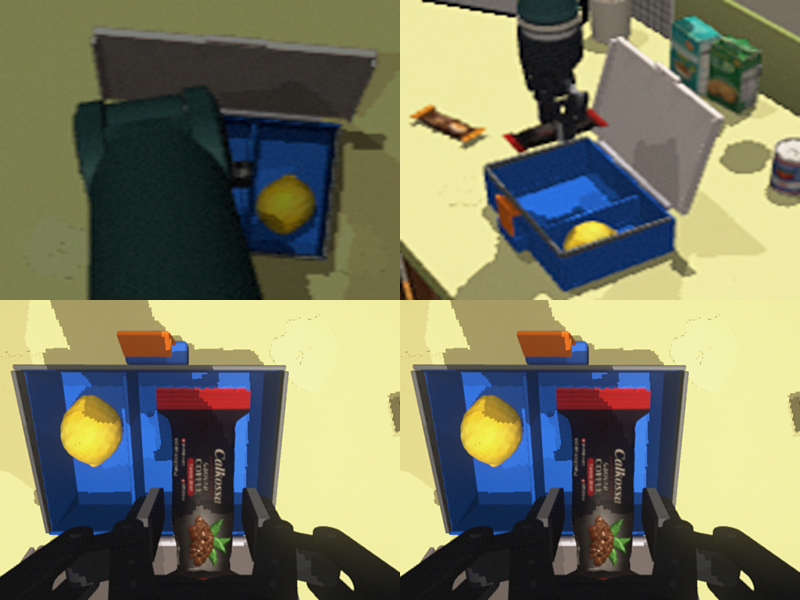

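The bar hangs lined up over the empty bay. In the wrist view the front rim runs from about (19,86) to (367,86), and the bar's front end is at about (262,113).

```bash
python3 - <<'E'
from h import *
s=dict(np.load('pics/w2.npz'))
print('barend',ray(s,262,113,.1655))
c=np.array([.484,-.040]);bx=np.array([.9965,-.0835]);by=np.array([.0835,.9965])
for n,u,v,z in[('FR',19,86,.077),('FL',367,86,.077),('divtop front',166,90,.05),('catch top mid',185,57,.095)]:
    p=ray(s,u,v,z)[:2];print(n,p,(p-c)@bx,(p-c)@by)
E
```

```text
barend [0.42308328 0.00837496 0.1655    ]
FR [ 0.39789616 -0.13788964] -0.07762869080040699 -0.10473669702302559
FL [0.41568099 0.07408443] -0.0776059460225698 0.10798050125965214
divtop front [ 0.40641497 -0.05569866] -0.07600264482486348 -0.02212206737456785
catch top mid [ 0.39232349 -0.03098695] -0.09210823075705082 0.001326517616056214
```

{"op": "apply_moves", "data": {
  "deltas": [
    {"delta_rot": [0,0,0],"slide": [0,0,-5],"hand": 1},
    {"delta_rot": [0,0,0],"slide": [0,0,-9],"hand": 1},
    {"delta_rot": [0,0,0],"slide": [0,0,-12],"hand": 1},
    {"delta_rot": [0,0,0],"slide": [0,0,-13.6],"hand": 1},
    {"delta_rot": [0,0,0],"slide": [0,0,-14.2],"hand": 1},
    {"delta_rot": [0,0,0],"slide": [0,0,-14.2],"hand": 1}
  ]
}}

```text
time_s: 5.8
ee_pos: [0.487, 0.0011, 0.012]
orientation: [[-0.996, 0.084, 0.001], [0.084, 0.996, 0.0], [-0.001, 0.0, -1.0]]
wrist_force: [0.1, -1.2, -1.4]
finger_gap: 0.0446
grasp_force: 61.5
```

{"op": "apply_moves", "data": {
  "deltas": [
    {"delta_rot": [0,0,0],"slide": [0,0,-0.1],"hand": 0.25},
    {"delta_rot": [0,0,0],"slide": [0,0,-0.1],"hand": 0.25},
    {"delta_rot": [0,0,0],"slide": [0,0,-0.1],"hand": 0.25}
  ]
}}

```text
time_s: 6.18
ee_pos: [0.4869, 0.0007, 0.0112]
orientation: [[-0.996, 0.085, 0.001], [0.085, 0.996, 0.0], [-0.001, 0.0, -1.0]]
wrist_force: [0.6, 0.5, -0.8]
finger_gap: 0.0642
grasp_force: 0.0
```

{"op": "apply_moves", "data": {
  "deltas": [
    {"delta_rot": [0,0,0],"slide": [0,0,3],"hand": 0.25},
    {"delta_rot": [0,0,0],"slide": [0,0,8],"hand": 0.25},
    {"delta_rot": [0,0,0],"slide": [0,0,14],"hand": 0.25},
    {"delta_rot": [0,0,0],"slide": [0,0,20],"hand": 0.25},
    {"delta_rot": [0,0,0],"slide": [0,0,25],"hand": 1},
    {"delta_rot": [0,0,0],"slide": [0,0,29],"hand": 1},
    {"delta_rot": [0,0,0],"slide": [0,0,29],"hand": 1},
    {"delta_rot": [0,0,0],"slide": [0,0,29],"hand": 1}
  ]
}}

```text
time_s: 7.18
ee_pos: [0.4857, 0.0006, 0.3001]
orientation: [[-0.996, 0.085, -0.001], [0.085, 0.996, -0.0], [0.001, -0.0, -1.0]]
wrist_force: [0.4, -0.2, -0.4]
finger_gap: 0.0001
grasp_force: 0.0
```

```bash
python3 - <<'E'
from h import *
st=arm.get_state();print(st['ee_pos'],st['time_s'],st['joints'])
b=snap('side','side3')['frame'];w=snap('wrist','w3')['frame']
z=lambda f,x0,y0,x1,y1:cv2.resize(f[y0:y1,x0:x1],(400,300),interpolation=cv2.INTER_CUBIC)
cv2.imwrite('pics/c3.png',np.hstack([z(b,170,100,330,220),z(w,0,0,512,384)])[:,:,::-1])
E
```

```text
[0.48569392 0.00059167 0.30012818] 7.175 [ 0.03860522  0.20834735 -0.1571401   2.05372148  0.0420484   0.88355085
  1.34396771]
```

View pics/c3.png

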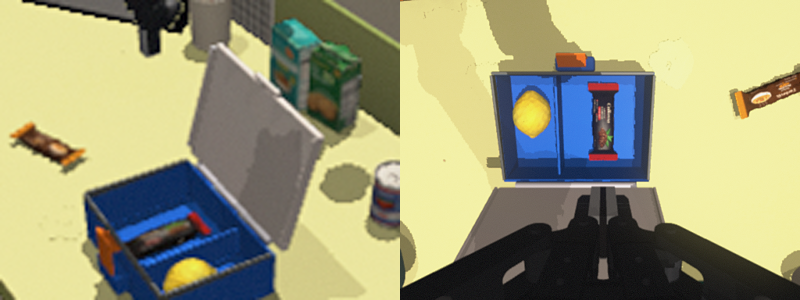

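The bar lies flat in the bay: in the wrist half of the picture it runs from (603,87) to (603,157). The lemon is in place and the lid leans back. Before going behind the lid I'll check how far the wrist camera sticks out.

```bash
python3 - <<'E'
import numpy as np
from h import *
s=dict(np.load('pics/w3.npz'));print(s['origin']-np.array([.4857,.0006,.3001]))
t=dict(np.load('pics/top1.npz'))
for n,u,v,z in [('lid edge L',213,142,.232),('lid edge R',311,153,.232),('jar',290,107,.06),('jar2',294,82,.06),('box',211,80,.12)]:print(n,ray(t,u,v,z))
E
```

```text
[-0.06827137  0.00576559  0.1424241 ]
lid edge L [0.62449855 0.06142361 0.232     ]
lid edge R [ 0.6029327  -0.16453707  0.232     ]
jar [ 0.76313469 -0.13024679  0.06      ]
jar2 [ 0.83422746 -0.14078399  0.06      ]
box [0.81273013 0.08203525 0.12      ]
```

{"op": "apply_moves", "data": {
  "deltas": [
    {"delta_rot": [0,0,0],"slide": [5,-1.4,0],"hand": 1},
    {"delta_rot": [0,0,0],"slide": [10,-2.8,0],"hand": 1},
    {"delta_rot": [0,0,0],"slide": [15,-4.2,0],"hand": 1},
    {"delta_rot": [0,0,0],"slide": [20,-5.6,0],"hand": 1},
    {"delta_rot": [0,0,0],"slide": [21.4,-5.9,0],"hand": 1},
    {"delta_rot": [0,0,0],"slide": [21.4,-5.9,0],"hand": 1},
    {"delta_rot": [0,0,0],"slide": [21.4,-5.9,-5],"hand": 1},
    {"delta_rot": [0,0,0],"slide": [21.4,-5.9,-9],"hand": 1}
  ]
}}

```text
time_s: 8.28
ee_pos: [0.6982, -0.0572, 0.2093]
orientation: [[-0.997, 0.084, -0.002], [0.084, 0.997, 0.0], [0.002, 0.0, -1.0]]
wrist_force: [-0.8, 0.2, 0.0]
finger_gap: -0.0
grasp_force: 0.0
```

{"op": "apply_moves", "data": {
  "deltas": [
    {"delta_rot": [0,0,0],"slide": [0,0,-3],"hand": 1},
    {"delta_rot": [0,0,0],"slide": [0,0,-3],"hand": 1},
    {"delta_rot": [0,0,0],"slide": [-2,0.2,-3],"hand": 1},
    {"delta_rot": [0,0,0],"slide": [-4,0.3,-3],"hand": 1},
    {"delta_rot": [0,0,0],"slide": [-6,0.5,-3],"hand": 1},
    {"delta_rot": [0,0,0],"slide": [-8,0.7,-3],"hand": 1}
  ]
}}

```text
time_s: 9.02
ee_pos: [0.621, -0.0508, 0.1832]
orientation: [[-0.996, 0.084, 0.004], [0.084, 0.996, 0.0], [-0.004, 0.0, -1.0]]
wrist_force: [2.0, -1.5, 1.1]
finger_gap: 0.0004
grasp_force: 0.0
```

{"op": "apply_moves", "data": {
  "deltas": [
    {"delta_rot": [0,0,0],"slide": [-1.5,0.15,0.6],"hand": 1},
    {"delta_rot": [0,0,0],"slide": [-3.1,0.3,0.9],"hand": 1},
    {"delta_rot": [0,0,0],"slide": [-5.5,0.45,1.0],"hand": 1},
    {"delta_rot": [0,0,0],"slide": [-7.6,0.65,0.6],"hand": 1},
    {"delta_rot": [0,0,0],"slide": [-9.4,0.8,0],"hand": 1},
    {"delta_rot": [0,0,0],"slide": [-11,0.93,-0.9],"hand": 1},
    {"delta_rot": [0,0,0],"slide": [-12.5,1.05,-2.0],"hand": 1},
    {"delta_rot": [0,0,0],"slide": [-13.9,1.17,-3.4],"hand": 1}
  ]
}}

```text
time_s: 10.02
ee_pos: [0.4814, -0.0394, 0.1473]
orientation: [[-0.996, 0.085, 0.002], [0.085, 0.996, 0.0], [-0.002, 0.0, -1.0]]
wrist_force: [0.2, 0.3, -0.1]
finger_gap: 0.0001
grasp_force: 0.2
```

```bash
python3 - <<'E'
from h import *
st=arm.get_state();print(st['ee_pos'],st['time_s'],st['wrist_force'])
b=snap('side','side4')['frame'];cv2.imwrite('pics/c4.png',cv2.resize(b[60:220,150:350],(600,480),interpolation=cv2.INTER_CUBIC)[:,:,::-1])
E
```

```text
[ 0.48143985 -0.03937615  0.14733867] 10.025 [ 0.19313653  0.2928538  -0.13332148]
```

View pics/c4.png

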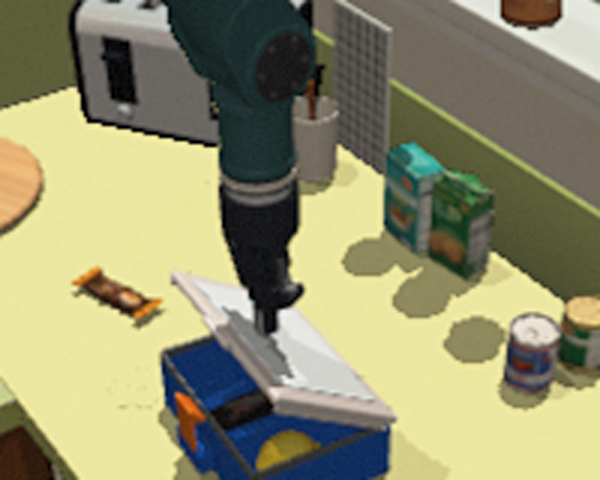

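The lid is following and now stands at about 0.6 rad, with the fingertip on its outer face near the middle line, at about (265,325). I'll go on down the arc.

{"op": "apply_moves", "data": {
  "deltas": [
    {"delta_rot": [0,0,0],"slide": [-1.1,0.1,-1.4],"hand": 1},
    {"delta_rot": [0,0,0],"slide": [-2.2,0.2,-3],"hand": 1},
    {"delta_rot": [0,0,0],"slide": [-3,0.2,-4.2],"hand": 1},
    {"delta_rot": [0,0,0],"slide": [-3.4,0.2,-4.9],"hand": 1},
    {"delta_rot": [0,0,0],"slide": [-3.6,0.2,-5.4],"hand": 1},
    {"delta_rot": [0,0,0],"slide": [-3.6,0.2,-5.7],"hand": 1},
    {"delta_rot": [0,0,0],"slide": [-3.6,0.2,-6.0],"hand": 1},
    {"delta_rot": [0,0,0],"slide": [-3.6,0.2,-6.0],"hand": 1}
  ]
}}

```text
time_s: 11.08
ee_pos: [0.4451, -0.0374, 0.0869]
orientation: [[-0.996, 0.085, -0.001], [0.085, 0.996, -0.0], [0.001, -0.0, -1.0]]
wrist_force: [-2.4, 0.1, 3.2]
finger_gap: -0.0004
grasp_force: 1.3
```

{"op": "apply_moves", "data": {
  "deltas": [
    {"delta_rot": [0,0,0],"slide": [0,0,-0.2],"hand": 1},
    {"delta_rot": [0,0,0],"slide": [0,0,-0.4],"hand": 1},
    {"delta_rot": [0,0,0],"slide": [0,0,-0.6],"hand": 1},
    {"delta_rot": [0,0,0],"slide": [0,0,-0.6],"hand": 1},
    {"delta_rot": [0,0,0],"slide": [0,0,-0.6],"hand": 1}
  ]
}}

```text
time_s: 11.7
ee_pos: [0.4445, -0.0374, 0.0806]
orientation: [[-0.996, 0.084, -0.002], [0.084, 0.996, -0.0], [0.002, -0.0, -1.0]]
wrist_force: [-3.8, 1.1, 7.0]
finger_gap: 0.0003
grasp_force: 3.5
```

{"op": "apply_moves", "data": {
  "deltas": [
    {"delta_rot": [0,0,0],"slide": [0,0,-0.2],"hand": 1},
    {"delta_rot": [0,0,0],"slide": [0,0,-0.3],"hand": 1},
    {"delta_rot": [0,0,0],"slide": [0,0,-0.4],"hand": 1},
    {"delta_rot": [0,0,0],"slide": [0,0,-0.4],"hand": 1}
  ]
}}

```text
time_s: 12.2
ee_pos: [0.4445, -0.0374, 0.0798]
orientation: [[-0.996, 0.085, -0.001], [0.085, 0.996, -0.001], [0.001, -0.001, -1.0]]
wrist_force: [-10.7, 1.7, 47.8]
finger_gap: 0.0002
grasp_force: 24.3
```

That is 48 N against the hard stop. I'll let go and look.

{"op": "apply_moves", "data": {
  "deltas": [
    {"delta_rot": [0,0,0],"slide": [0,0,0.4],"hand": 1},
    {"delta_rot": [0,0,0],"slide": [0,0,1.2],"hand": 1},
    {"delta_rot": [0,0,0],"slide": [0,0,5],"hand": 1},
    {"delta_rot": [0,0,0],"slide": [0,0,10],"hand": 1},
    {"delta_rot": [0,0,0],"slide": [0,4,15],"hand": 1},
    {"delta_rot": [0,0,0],"slide": [0,10,17],"hand": 1},
    {"delta_rot": [0,0,0],"slide": [0,16,17],"hand": 1},
    {"delta_rot": [0,0,0],"slide": [0,22,17],"hand": 1}
  ]
}}

```text
time_s: 13.2
ee_pos: [0.4472, 0.1848, 0.2477]
orientation: [[-0.996, 0.086, 0.004], [0.086, 0.996, 0.002], [-0.004, 0.002, -1.0]]
wrist_force: [1.8, 0.5, 0.7]
finger_gap: -0.0002
grasp_force: 0.0
```

```bash
python3 - <<'E'
from h import *
st=arm.get_state();print(st['ee_pos'],st['time_s'],st['wrist_force'])
b=snap('side','side5');a=snap('top','top5')
z=lambda f,x0,y0,x1,y1:cv2.resize(f[y0:y1,x0:x1],(400,400),interpolation=cv2.INTER_CUBIC)
cv2.imwrite('pics/c5.png',np.hstack([z(b['frame'],180,130,300,250),z(a['frame'],190,140,320,270)])[:,:,::-1])
E
```

```text
[0.4471886  0.18483275 0.24769548] 13.2 [1.75499498 0.48152661 0.65352998]
```

View pics/c5.png

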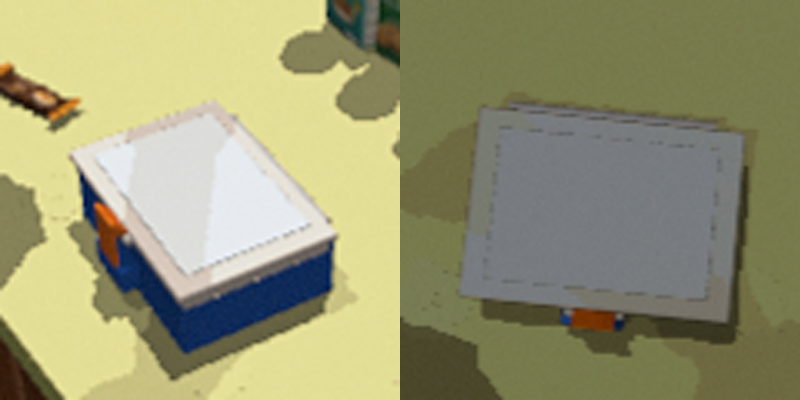

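The lid looks shut, with the catch over its front edge. A pixel can't tell 0.01 from 0.04 rad, so I'll probe its height: contact should come near z = 83 mm if it is caught and 87 mm or more if not.

{"op": "apply_moves", "data": {
  "deltas": [
    {"delta_rot": [0,0,0],"slide": [0,-6,0],"hand": 1},
    {"delta_rot": [0,0,0],"slide": [0,-12,0],"hand": 1},
    {"delta_rot": [0,0,0],"slide": [0,-18,-3],"hand": 1},
    {"delta_rot": [0,0,0],"slide": [0,-22.2,-8],"hand": 1},
    {"delta_rot": [0,0,0],"slide": [0,-22.2,-13],"hand": 1},
    {"delta_rot": [0,0,0],"slide": [0,-22.2,-15.5],"hand": 1},
    {"delta_rot": [0,0,0],"slide": [0,-22.2,-16],"hand": 1},
    {"delta_rot": [0,0,0],"slide": [0,-22.2,-16],"hand": 1}
  ]
}}

```text
time_s: 14.3
ee_pos: [0.4464, -0.0396, 0.0869]
orientation: [[-0.996, 0.085, 0.001], [0.085, 0.996, 0.0], [-0.001, 0.0, -1.0]]
wrist_force: [0.2, 0.5, 0.1]
finger_gap: 0.0003
grasp_force: 0.0
```

{"op": "apply_moves", "data": {
  "deltas": [
    {"delta_rot": [0,0,0],"slide": [0,0,-0.2],"hand": 1},
    {"delta_rot": [0,0,0],"slide": [0,0,-0.2],"hand": 1},
    {"delta_rot": [0,0,0],"slide": [0,0,-0.2],"hand": 1}
  ]
}}

```text
time_s: 14.68
ee_pos: [0.446, -0.0395, 0.0852]
orientation: [[-0.996, 0.085, 0.001], [0.085, 0.996, -0.0], [-0.001, 0.0, -1.0]]
wrist_force: [-0.6, -0.9, 0.2]
finger_gap: 0.0003
grasp_force: 0.0
```

There is no contact at 85 mm, so the lid is held by the catch. I'll back away and hand in.

{"op": "apply_moves", "data": {
  "deltas": [
    {"delta_rot": [0,0,0],"slide": [0,0,5],"hand": 1},
    {"delta_rot": [0,0,0],"slide": [0,0,10],"hand": 1},
    {"delta_rot": [0,0,0],"slide": [0,0,16],"hand": 1},
    {"delta_rot": [0,0,0],"slide": [0,0,16],"hand": 1},
    {"delta_rot": [0,0,0],"slide": [0,0,16],"hand": 1}
  ]
}}

```text
time_s: 15.3
ee_pos: [0.4451, -0.0396, 0.2448]
orientation: [[-0.996, 0.085, 0.0], [0.085, 0.996, -0.0], [-0.0, -0.0, -1.0]]
wrist_force: [-0.4, 0.2, -0.2]
finger_gap: 0.0
grasp_force: 0.0
```

```bash
python3 -c "
from bench import arm
print(arm.job_done())"
```

```text
the job is handed in; nothing more can be done
None
```

The dark bar lies flat in the empty compartment and the lid stayed shut under its catch after I let go; I handed the job in at about 15 s, with the lemon, the other bar and the salt shaker not touched.

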